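# Hook up the drawbar and draw it out to its stop

## Task

Take the draw hook by its square grip, work its curved end round through the drawbar's eye until the eye sits in the middle of the bend opposite the grip, then use it to pull the drawbar straight out of the drawing block until you feel it meet its hidden stop, and hold a steady pull of about 10 N against the stop for a good second. Leave the hook standing upright on the bench, still through the eye with the drawbar drawn out; touch the drawing block and drawbar only with the hook, never load them with more than 20 N, and leave the things around undisturbed.

Things in the scene. Friction and masses are not known exactly. Their poses are not given: they have to be found in the camera images.
- draw_hook: Loose steel hook, about 0.3 kg (varies): round foot (40 mm wide, 11 mm high), square upright post (grip), and at 30 mm height a level C of 8 mm round bar. Bar centre line: circle of 35 mm radius about (35,0) mm, from the post at (0,0) via (35,-35) and (70,0) to the tip at (50,32), 245 degrees counter-clockwise from above. Origin: centre of foot's underside; x: post to mid bend; z up.
- grip (a point): On the axis of the hook's square grip post, 72 mm above the foot's underside. The post is 16 x 16 mm, its faces normal to the hook's x and y, its top at 90 mm. The hook stands freely on its foot; standing on the bench its bar is level with the eye's centre.
- crook (a point): Point on the hook's bar centre line in the middle of the bend, opposite the grip post, at (70,0,30) mm of the draw_hook frame; the eye's centre shall come to lie here. It is 65 degrees (40 mm) of arc from the tip.
- hook_tip (a point): Free end of the hook's bar, at (50,32,30) mm of the draw_hook frame; the bar ends in a half ball of 4 mm radius around it.
- draw_block: Fixed drawing block: steel base plate 110 x 80 x 8 mm with four bolts, grey housing 80 x 44 mm on it, 46 mm high over all. A 10 mm round drawbar slides straight out of its front (-x), carries the eye, is stiff sideways and stays where it is left. Origin: centre of the underside; z up. Behind it a fixed black flexible shaft hangs across the bench: keep the hand clear of it.
- eye (a point): Centre of the upright round eye at the drawbar's front end, 30 mm above the bench: ring of 8 mm round steel, hole 14 mm, outside 30 mm; hole axis = draw_block y. Its x in draw_block is -75 to -115 mm at the start and at the hard stop anywhere from -120 to -140 mm: the stop collar inside is set anew each time and is not measured. Sliding takes a steady 3 N; at the stop the pull rises steeply.
- spirit_lamp: Bystander: small round glass spirit lamp, 69 mm across, 74 mm high. Origin: centre of its underside.
- steel_block: Bystander: dark steel block 38 x 44 x 22 mm. Origin: centre of its underside.
- pliers_red: Bystander: red-handled pliers lying flat, 53 x 142 x 10 mm. Origin: centre of the underside.
- wax_box: Bystander: clear box with a yellowish block in it, 58 x 70 x 34 mm. Origin: centre of its underside.

How it is judged:
On the way, in this order (a step that is already met when the one before it is completed fails the run):
1. the hook's bar is through the eye, the eye's centre within 12 mm of the middle of the bend (distance between eye and crook below 0.012 m), for 0.1 s.
2. drawbar out at its stop, hook in line with it (within 0.4 rad) and bearing on the front of the eye in mid bend: a pull of 6.5 to 14 N for 0.8 s without a break (sliding alone takes 3 N) (x of eye in the frame of draw_block below -0.118 m and distance between eye and crook below 0.012 m and x of eye in the frame of draw_hook above 0.071 m and angle between the x axis of draw_hook and the x axis of draw_block, either way round below 0.4 rad and contact force between draw_hook and draw_block between 6.5 and 14 N), for 0.8 s.
At the end, for the whole second after the job is handed in: The drawbar is still drawn out (eye at least 117 mm in front of the block's centre), the hook's bar is through the eye with the middle of its bend within 14 mm of the eye's centre, and the hook stands upright (within 0.1 rad) and at rest with its foot on the bench (within 4 mm) (x of eye in the frame of draw_block below -0.117 m and distance between eye and crook below 0.014 m and angle between draw_hook's own z axis and vertical below 0.1 rad and height (world z) of draw_hook below 0.004 m and linear speed of draw_hook below 0.02 m/s); the robot touches nothing.
It fails at once if the hook loads the drawbar or its block with more than 20 N (contact force between draw_hook and draw_block above 20 N).
It fails at once if the robot itself touches the drawing block or drawbar with more than 2 N (contact force between any of the fingers, the arm and draw_block above 2 N).
It fails at once if a bystander (lamp, steel block, pliers, wax box) is moved by more than 15 mm (distance of any of spirit_lamp, steel_block, pliers_red, wax_box from where it was at the start of the episode above 0.015 m).
It also fails if it takes over 67 s, if anything falls off the work surface, if the arm or the gripper's body presses on something with over 40 N, if the wrist force passes 120 N, or if a joint passes its speed limit or range.

## Robot

A 6-joint arm with a two-finger parallel gripper is mounted at the origin on a cart in front of the work surface, level with it; the furniture and walls round the work are solid. World frame = base frame: x ahead of the robot, y to its left, z up, the work surface at z = 0. Lengths are in m, angles in rad, forces in N, time in s.
With the tool pointing down it reaches from about 0.35 to 0.975 m from the base axis. Payload 7.1 kg.
Tool frame: the origin (TCP) lies on the centre line of the jaws, within the pads' length; the fingertips stand 8 mm ahead of it and the grasp point (between the pads) lies 11 mm behind it; z points along the fingers, y is the line along which they close (so a half turn about z gives the same grasp; the last joint's range is limited). The gripper opens to 88 mm and grips with 3 to 60 N. Pads are 20 mm wide; open, the fingers measure 115 mm over their backs; the gripper's body (75 mm by 178 mm) begins 61 mm behind the grasp point.
Start: joints at [-1.229, 0.423, 1.63, -0, 1.089, -0.019], TCP at [0.221, -0.585, 0.231] pointing down, gripper open.
Joint ranges: [-3, 3], [-0.9, 2.11], [0.09, 2.58], [-1.31, 4.45], [0.11, 2.69], [-2.54, 2.54]. Speed limits (rad/s): [2.39, 2.39, 3.01, 3.14, 3.14, 3.14].

## Interface

Orientations are given as a unit quaternion [w, x, y, z].
In Python, from station import r, grab_frame, camera_model gives the robot as it stands.
- The arm moves only by the tool send_rows, never from a script. Its argument "motion" is a list of rows, each a list of 7 numbers: the shift along the tool's x, y, z in mm, then the turn, a rotation vector about the tool's x, y, z in rad, then the closure, from 0 (fully open) to 1 (shut). In form: [[x, y, z, rx, ry, rz, claw], ...]. A call has 1 to 10 rows; each row is the pose to reach, as a shift and turn from the pose commanded when the call began, along the tool's axes at that moment; what a row does not reach only later rows make up. A row lasts 1/12 s, in which the tool goes at most 41.7 mm and 7.16 degrees, less where a joint would pass 70% of its speed; a pose out of reach is approached as far as the arm can. A call with a gripper value outside its range is refused whole. The fingers move at their own pace and stop on an object; "force" is the grip in N (left out, the last holds). Time passes only in rows, so rows that repeat a pose let the fingers close. It gives the time, the measured TCP pose, the force, the opening and the grip force at its end, in the units of the state.
- r.observe(): the state, without advancing time (a new reading comes with each control period).
- grab_frame(name): name is "scene" or "top" or "wrist"; returns the picture (384x512x3 uint8, red, green, blue); there is no depth.
- camera_model(name): a dict with "fx", "fy", "cx", "cy" (pixels), "dist_coeffs" ([k1, k2, p1, p2, k3] as OpenCV has them; the pictures are not rectified), "R" (3x3) and "t" (3): a world point X has camera coordinates R X + t; the wrist camera has in their place "T_tool_cam" (4x4, takes a point from camera to tool coordinates, whose origin is the TCP and whose axes are the flange's). Camera axes: x right, y down, z forward; pixel columns grow to the right and rows downward; lengths in m; the calibration is good to about 2 mm. A picture is of the moment at which its call begins: read the wrist's pose just before it. camera_model takes no time and is no camera call.
- r.sign_off(): hands the job in; it is judged then, once.
The state is a dict: "time_s": time; "joint_positions": joint angles; "qvel": joint speeds; "joint_efforts": joint torques, N m; "position": TCP position; "orientation": TCP orientation; "force": force on the tool from outside, world axes, zero at the start; "wrist_torque": the same for the moment, N m; "width": opening from 0.0 (shut) to 1.0 (fully open); "grasp_force": force on a finger pad.
Only numpy, scipy, OpenCV 4.12 (cv2) and the standard library are available. Lean on these libraries where they do the work, as an engineer would, in place of code of your own. Each camera call takes 0.05 s, during which the arm holds its last target. There are 200 camera calls.

## Working session

There is one attempt and no reset: what is moved stays moved. The work goes in short steps, Python scripts to look and compute and a tool call to move; the robot and the scene stay as the last step left them, time stands still between calls to the robot, and variables do not carry over. Pictures are saved under pics/ and viewed, at most 11 in all, crops included, and the job is handed in when it is done.

Besides the shell and the picture viewer there is one more tool, called after "Call:" by a JSON object that holds its "op" and its "data", one argument or row to a line. send_rows: Moves the arm, as the interface text tells. Its arguments: {"type":"object","properties":{"motion":{"type":"array","items":{"type":"array","items":{"type":"number"}}},"force":{"type":"number"}},"required":["motion"]}

```bash
ls; mkdir -p pics; python3 - <<'E'
from station import r,grab_frame,camera_model
import cv2,numpy as np
print(r.observe())
for n in("scene","top"):
    cv2.imwrite(f"pics/{n}0.png",grab_frame(n)[:,:,::-1]); m=camera_model(n); print(n,m)
print(camera_model("wrist"))
a=np.hstack([cv2.imread("pics/scene0.png"),cv2.imread("pics/top0.png")])
E
```

```text
pics
{'time_s': 0.0, 'joint_positions': array([-1.22900506e+00,  4.23798806e-01,  1.63065708e+00, -1.23442493e-05,
        1.08862066e+00, -1.89946889e-02]), 'qvel': array([-0.00033901,  0.00093031,  0.00039111,  0.00076621, -0.00080334,
        0.00068075]), 'joint_efforts': array([-2.45088704e-03, -5.44632268e+01, -2.73668575e+01,  6.43179193e-02,
        2.28280347e-02, -1.16590227e-04]), 'position': array([ 0.22047729, -0.58425328,  0.22994087]), 'orientation': array([-7.31424553e-04,  9.83772477e-01,  1.79418957e-01, -1.24624797e-04]), 'force': array([-0.09220705, -0.14641133,  0.26561199]), 'wrist_torque': array([-0.02375422,  0.05313062, -0.01366307]), 'grasp_force': 0.0, 'width': 1.002113250704571}
scene {'fx': 476.90027662181603, 'fy': 476.90027662181603, 'cx': 260.98195344951864, 'cy': 194.2863060983075, 'dist_coeffs': array([-0.16481331,  0.        ,  0.        ,  0.        ,  0.        ]), 'R': array([[ 0.56772532, -0.82294323, -0.02126997],
       [-0.40527657, -0.25691264, -0.87735215],
       [ 0.71654649,  0.50671525, -0.47937542]]), 't': array([-0.41052931,  0.227158
[... 270 characters left out ...]
       [-0.99813099,  0.02044288, -0.0575901 ],
       [ 0.0579352 ,  0.01671017, -0.99818049]]), 't': array([-0.12804742,  0.51164779,  0.90928248])}
{'fx': 273.79246288538394, 'fy': 273.79246288538394, 'cx': 255.20618907547794, 'cy': 194.08657014787252, 'dist_coeffs': array([-0.06032779,  0.        ,  0.        ,  0.        ,  0.        ]), 'T_tool_cam': array([[-1.94755841e-04, -9.54677512e-01, -2.97642083e-01,
         8.16610040e-02],
       [ 9.99999913e-01, -7.60657536e-05, -4.10350440e-04,
        -1.54386203e-03],
       [ 3.69111968e-04, -2.97642137e-01,  9.54677444e-01,
        -1.53105724e-01],
       [ 0.00000000e+00,  0.00000000e+00,  0.00000000e+00,
         1.00000000e+00]])}
```

View pics/top0.png

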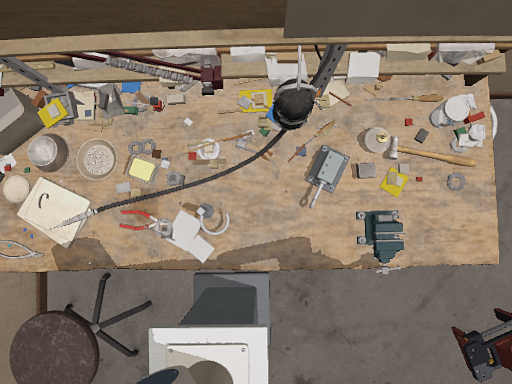

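View pics/scene0.png

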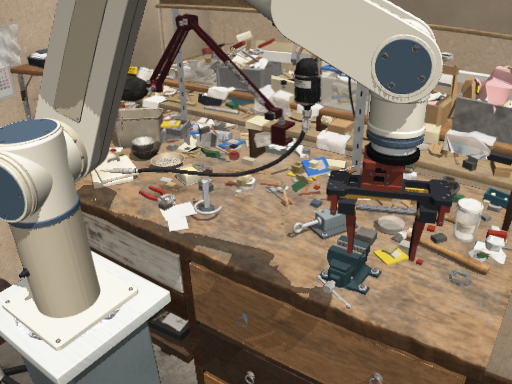

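Top view: hook at about (210,215), draw block at (328,168) with its eye at about (306,202). Scene view: hook post at (206,190), eye at about (293,233). I'll enlarge both.

```bash
python3 - <<'E'
import cv2,numpy as np
t=cv2.imread("pics/top0.png");s=cv2.imread("pics/scene0.png")
f=lambda i,x,y,w,h,k:cv2.resize(i[y:y+h,x:x+w],None,fx=k,fy=k,interpolation=cv2.INTER_CUBIC)
a=np.hstack([f(t,180,190,66,50,6),f(t,290,140,66,50,6)]); b=np.hstack([f(s,176,166,66,50,6),f(s,280,200,66,50,6)])
cv2.imwrite("pics/c1.png",np.vstack([a,b]))
E
```

```text
(no output)
```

View pics/c1.png

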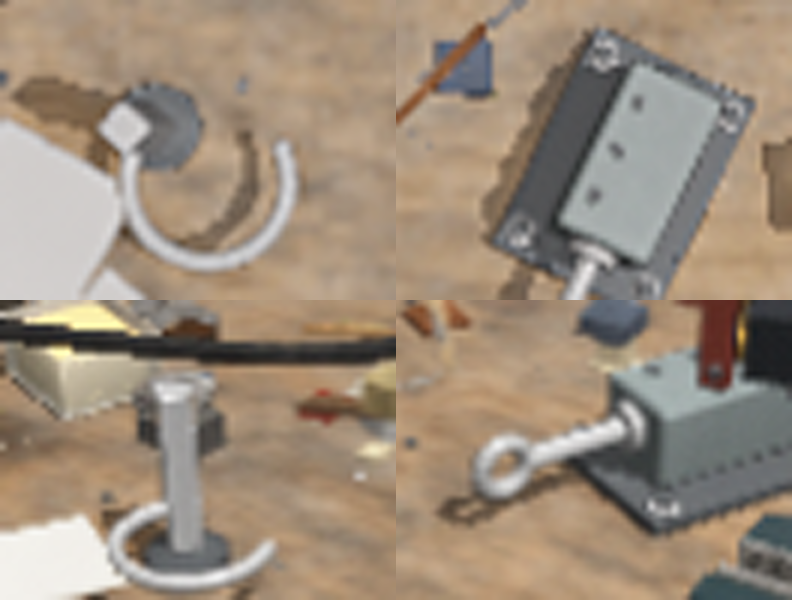

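The crops show the hook's post top at top px ≈(200.4,210.9), tip (226.6,213.3) and C bottom (214.6,233.6); the block's axis slants, and in the scene view the eye is at (297.4,227.3). Next I'll turn these into positions.

```bash
cat > h.py <<'E'
import numpy as np,cv2
from station import r,grab_frame,camera_model
from scipy.spatial.transform import Rotation as Rn
def Rt(o): return Rn.from_quat([o[1],o[2],o[3],o[0]]).as_matrix()
def cam(n,st=None):
    m=camera_model(n); K=np.array([[m['fx'],0,m['cx']],[0,m['fy'],m['cy']],[0,0,1]])
    if n=='wrist':
        T=np.eye(4);T[:3,:3]=Rt(st['orientation']);T[:3,3]=st['position'];T=T@m['T_tool_cam']
        R=T[:3,:3].T;t=-R@T[:3,3]
    else:R,t=m['R'],m['t']
    return K,m['dist_coeffs'],R,t
def ray(c,p):
    K,d,R,t=c; u=cv2.undistortPoints(np.array([[p]],float),K,d)[0,0]
    return -R.T@t, R.T@np.array([*u,1])
def plane(c,p,z):
    o,v=ray(c,p); return o+v*(z-o[2])/v[2]
def tri(rays):
    A=np.zeros((3,3));b=np.zeros(3)
    for o,v in rays:
        v=v/np.linalg.norm(v);P=np.eye(3)-np.outer(v,v);A+=P;b+=P@o
    return np.linalg.solve(A,b)
def proj(c,X):
    K,d,R,t=c; return cv2.projectPoints(np.array([X],float),cv2.Rodrigues(R)[0],t,K,d)[0][0,0]
E
python3 - <<'E'
from h import *
np.set_printoptions(precision=4,suppress=True)
T=cam('top');S=cam('scene')
f=lambda x,y,ox,oy:(ox+(x+.5)/6-.5,oy+(y+.5)/6-.5)
pt=f(125,128,180,190);print('post top tri',tri([ray(T,pt),ray(S,f(180,85,176,166))]),plane(T,pt,.09))
print('foot',plane(T,f(168,127,180,190),.011))
P=[plane(T,f(*q,180,190),.03) for q in[(130,160),(140,215),(165,248),(210,262),(255,243),(280,205),(290,175),(283,146)]]
P=np.array(P)[:,:2];A=np.c_[2*P,np.ones(len(P))];s=np.linalg.lstsq(A,(P**2).sum(1),rcond=None)[0]
print('circle',s[:2],np.sqrt(s[2]+s[:2]@s[:2]));print(P)
print('housing edge',plane(T,f(236,65,290,140),.046),plane(T,f(164,228,290,140),.046),plane(T,f(324,100,290,140),.046),plane(T,f(252,264,290,140),.046))
print('plate corners',[plane(T,f(*q,290,140),.008)[:2] for q in[(200,28),(355,102),(92,243)]])
o,v=ray(S,f(107,166,280,200));print('eye scene z.03',plane(S,f(107,166,280,200),.03))
t=cv2.imread('pics/top0.png');c=t[185:212,296:316];print(c.min(2))
E
```

```text
post top tri [ 0.4592 -0.0042  0.0923] [ 0.459  -0.0036  0.09  ]
foot [ 0.4594 -0.0087  0.011 ]
circle [ 0.4367 -0.029 ] 0.0348527264929497
[[ 0.4453  0.005 ]
 [ 0.4215  0.001 ]
 [ 0.407  -0.0098]
 [ 0.4006 -0.0292]
 [ 0.4085 -0.0489]
 [ 0.4247 -0.06  ]
 [ 0.4376 -0.0645]
 [ 0.4502 -0.0617]]
housing edge [ 0.6082 -0.329   0.046 ] [ 0.5386 -0.296   0.046 ] [ 0.5923 -0.3663  0.046 ] [ 0.5225 -0.3331  0.046 ]
plate corners [array([ 0.6318, -0.321 ]), array([ 0.597 , -0.3892]), array([ 0.5362, -0.2698])]
eye scene z.03 [ 0.4739 -0.2816  0.03  ]
[[125 128 129 129 129 129 130 126 124 127 129 130 134  99  84  85  88 102
   94  59]
 [123 127 128 129 126 124 126 123 119 123 128 128 124  96  84  85  81 129
  136  99]
 [130 133 128 123 117 114 114 112 112 114 118 109  81  77  81  83  95 120
  119 118]
 [129 130 124 117 114 112 111 110 110 113 120  85  71  77  81  82 121 125
  121 119]
 [123 121 117 115 116 114 115 113 114 117 111  85  80  81  81  82 124 127
  127 128]
 [120 116 116 116 121 122 117 116 118 121  90  77  82  79  78  98 131 135
  133 134]
 [119 116 118 122 126 126 122 119 121 124  
[... 1042 characters left out ...]
 177 209
  175 137]
 [134 131 133 101  79  77  79  82  81  80  79 125 133 110 104 135 196 194
  145 128]
 [134 135 134 114  86  77  78  75  92  96  98 120 128  99 105 151 192 171
  133 129]
 [131 131 132 137 113 100  80  90 115 120 124 125 128  96 108 159 174 142
  131 137]
 [124 124 130 137 133 128 105 115 122 120 124 126 129 100  93 143 150 135
  132 137]
 [119 120 126 136 134 128 126 122 124 125 126 129 130 119 121 131 128 125
  126 127]
 [118 118 123 134 135 132 127 122 126 128 125 127 132 132 133 131 129 126
  126 128]
 [121 118 122 132 134 133 126 122 123 123 122 127 128 134 135 133 132 130
  131 133]
 [124 122 123 126 128 133 127 122 123 123 123 125 131 136 138 134 132 132
  132 133]]
```

```bash
python3 - <<'E'
from h import *
np.set_printoptions(precision=3,suppress=True)
T=cam('top');S=cam('scene')
t=cv2.imread('pics/top0.png').max(2);s=cv2.imread('pics/scene0.png').max(2)
print('eye top',plane(T,(314.5,201),.03), 'proj of scene eye in top',proj(T,[.4739,-.2816,.03]))
for u in range(120,281,20):
    v0=int(np.interp(u,[95,185,215,250,285],[211,187,178,160,128])); col=t[v0-10:v0+11,u].astype(int)
    k=np.where(col<60)[0]
    if len(k)==0: print(u,'none',col);continue
    v=v0-10+k.mean()
    out=[]
    for z in np.arange(0.0,.45,.005):
        p=proj(S,plane(T,(u,v),z)); a,b=np.round(p).astype(int)
        if 0<=a<512 and 0<=b<384 and s[b,a]<50: out.append(round(z,3))
    print(u,v,len(k),plane(T,(u,v),.1)[:2],out)
E
```

```text
eye top [ 0.479 -0.29   0.03 ] proj of scene eye in top [311.152 203.114]
120 none [168 172 174 172 166 158 162 139  62  74  63 123 170 171 162 155 133 113
 154 174 169]
140 197.66666666666666 3 [0.494 0.142] []
160 none [179 175 165 166 169 163 157 151 118  62  68  62 115 160 157 166 176 178
 175 170 169]
180 189.0 1 [0.513 0.044] [np.float64(0.29), np.float64(0.295), np.float64(0.3), np.float64(0.305), np.float64(0.435), np.float64(0.44)]
200 180.0 1 [ 0.534 -0.005] [np.float64(0.415)]
220 none [174 168 168 173 176 178 163 103  64  82  70 119 178 179 171 179 179 176
 176 178 176]
240 164.5 2 [ 0.569 -0.103] [np.float64(0.105)]
260 153.0 4 [ 0.596 -0.152] [np.float64(0.135), np.float64(0.19), np.float64(0.195), np.float64(0.2), np.float64(0.205), np.float64(0.21), np.float64(0.215), np.float64(0.22), np.float64(0.225), np.float64(0.23), np.float64(0.235), np.float64(0.28)]
280 130.7 10 [ 0.65  -0.201] [np.float64(0.19), np.float64(0.195), np.float64(0.2)]
```

```bash
python3 - <<'E'
from h import *
T=cam('top');S=cam('scene')
t=cv2.imread('pics/top0.png').max(2);s=cv2.imread('pics/scene0.png').max(2)
for u in range(120,271,15):
    v0=int(np.interp(u,[95,185,215,250,285],[211,187,178,160,128])); col=t[v0-10:v0+11,u].astype(int)
    v=v0-10+np.where(col<90)[0].mean(); out=[]
    for z in np.arange(0.0,.3,.005):
        p=proj(S,plane(T,(u,v),z)); a,b=np.round(p).astype(int)
        if 0<=a<512 and 0<=b<384 and s[b,a]<80: out.append((int(z*1000),a,b))
    print(u,v,plane(T,(u,v),.1)[:2].round(3),out)
E
```

```text
120 203.0 [0.482 0.192] [(55, np.int64(157), np.int64(171)), (60, np.int64(158), np.int64(169)), (65, np.int64(158), np.int64(168)), (70, np.int64(158), np.int64(167))]
135 199.5 [0.49  0.154] [(60, np.int64(169), np.int64(171)), (65, np.int64(169), np.int64(170)), (70, np.int64(169), np.int64(169)), (75, np.int64(169), np.int64(167)), (190, np.int64(175), np.int64(134)), (195, np.int64(175), np.int64(132)), (200, np.int64(175), np.int64(131))]
150 195.5 [0.499 0.117] [(60, np.int64(181), np.int64(173)), (65, np.int64(181), np.int64(172)), (70, np.int64(181), np.int64(170))]
165 191.5 [0.508 0.08 ] [(65, np.int64(193), np.int64(174)), (70, np.int64(193), np.int64(172)), (75, np.int64(193), np.int64(171)), (150, np.int64(195), np.int64(149)), (295, np.int64(200), np.int64(101))]
180 187.5 [0.517 0.044] [(65, np.int64(205), np.int64(175)), (70, np.int64(205), np.int64(174)), (75, np.int64(205), np.int64(173)), (135, np.int64(206), np.int64(155)), (140, np.int64(206), np.int64(153)), (145, np.int64(207), np.int64(152)), (215, np.int64(208), np.int64(130)), (290, np.int64(210), np.int64(
[... 938 characters left out ...]
(162)), (200, np.int64(271), np.int64(139)), (210, np.int64(271), np.int64(135)), (215, np.int64(271), np.int64(134)), (260, np.int64(269), np.int64(118)), (265, np.int64(269), np.int64(116)), (270, np.int64(269), np.int64(114)), (275, np.int64(268), np.int64(112)), (285, np.int64(268), np.int64(109)), (290, np.int64(268), np.int64(107)), (295, np.int64(268), np.int64(105))]
270 144.5 [ 0.616 -0.176] [(155, np.int64(289), np.int64(153)), (160, np.int64(289), np.int64(151)), (190, np.int64(287), np.int64(141)), (195, np.int64(287), np.int64(140)), (200, np.int64(287), np.int64(138)), (230, np.int64(285), np.int64(128)), (235, np.int64(285), np.int64(126)), (240, np.int64(285), np.int64(124))]
```

Call:
{"op": "send_rows", "data": {
  "motion": [
    [-30, 30, 0, 0, 0, 0, 0],
    [-50, 60, 0, 0, 0, 0, 0],
    [-70, 90, 0, 0, 0, 0, 0],
    [-90, 120, 0, 0, 0, 0, 0],
    [-110, 150, 0, 0, 0, 0, 0],
    [-110, 150, 0, 0, 0, 0, 0]
  ]
}}

```text
time_s: 0.6
position: [0.1683, -0.7686, 0.229]
orientation: [0.001, 0.984, 0.178, -0.0]
force: [-0.2, 1.1, -0.5]
width: 0.997
grasp_force: 0.0
```

That shift went along the wrong tool y sign, but it was harmless. Now I'll go to a viewing pose between the hook and the eye.

Call:
{"op": "send_rows", "data": {
  "motion": [
    [25, -31, 0, 0, 0, 0, 0],
    [50, -61, 0, 0, 0, 0, 0],
    [75, -92, 0, 0, 0, 0, 0],
    [101, -122, 0, 0, 0, 0, 0],
    [127, -153, 0, 0, 0, 0, 0],
    [153, -183, 0, 0, 0, 0, 0],
    [179, -214, 0, 0, 0, 0, 0],
    [205, -244, 0, 0, 0, 0, 0],
    [230, -275, 0, 0, 0, 0, 0],
    [256, -306, 0, 0, 0, 0, 0]
  ]
}}

```text
time_s: 1.43
position: [0.3021, -0.3848, 0.2304]
orientation: [-0.0, 0.984, 0.179, -0.0]
force: [0.9, -1.1, 0.7]
width: 0.998
grasp_force: 0.0
```

Call:
{"op": "send_rows", "data": {
  "motion": [
    [25, -31, 5, 0, 0, 0, 0],
    [50, -61, 10, 0, 0, 0, 0],
    [75, -92, 15, 0, 0, 0, 0],
    [101, -122, 20, 0, 0, 0, 0],
    [127, -153, 25, 0, 0, 0, 0],
    [157, -189, 30, 0, 0, 0, 0],
    [157, -189, 30, 0, 0, 0, 0],
    [157, -189, 30, 0, 0, 0, 0],
    [157, -189, 30, 0, 0, 0, 0]
  ]
}}

```text
time_s: 2.18
position: [0.3822, -0.1547, 0.2007]
orientation: [0.0, 0.984, 0.18, -0.0]
force: [0.3, -0.5, -0.7]
width: 1.0
grasp_force: 0.0
```

```bash
python3 - <<'E'
from h import *
st=r.observe();im=grab_frame('wrist')
np.save('pics/w1.npy',np.r_[st['position'],st['orientation']])
cv2.imwrite('pics/w1.png',im[:,:,::-1]);print(st['position'],st['time_s'],st['qvel'].round(3))
c=cam('wrist',st);print(proj(c,[.475,-.283,.03]),proj(c,[.459,-.004,.09]))
E
```

```text
[ 0.38221488 -0.15474008  0.20067387] 2.1833 [-0.042  0.003 -0.011 -0.002 -0.002  0.001]
[384.85548126 145.55766211] [130.41837494  60.26537368]
```

View pics/w1.png

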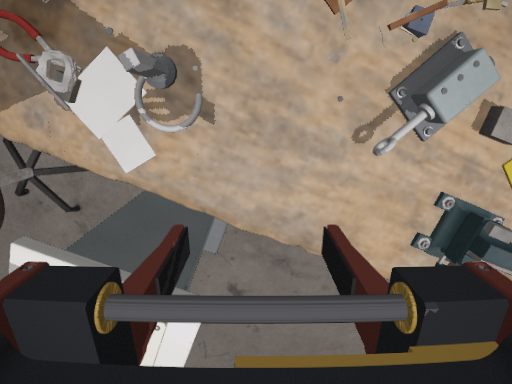

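The wrist view shows the eye at about (384,145), the block to its right, and the hook post top at about (130,60) with its C below. Pliers and paper lie left of it. I'll zoom in for exact pixels.

```bash
python3 - <<'E'
import cv2,numpy as np
w=cv2.imread("pics/w1.png")
f=lambda x,y:cv2.resize(w[y:y+100,x:x+66],None,fx=6,fy=6,interpolation=cv2.INTER_CUBIC)
g=lambda x,y:cv2.resize(w[y:y+100,x:x+66],None,fx=6,fy=6,interpolation=cv2.INTER_CUBIC)
cv2.imwrite("pics/c2.png",np.hstack([f(110,40),f(366,95)]))
E
```

```text
(no output)
```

View pics/c2.png

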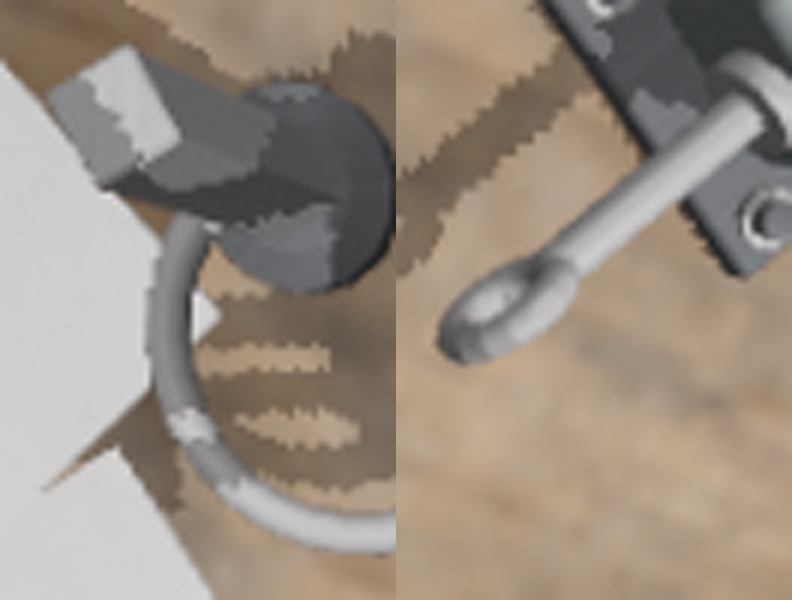

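Crops: eye centre at px (384.2,145.9), drawbar axis through (395.4,137.1) and (425.4,112.4); the post's top face has its centre at px (128.8,59.1).

```bash
python3 - <<'E'
from h import *
np.set_printoptions(precision=4,suppress=True)
a=np.load('pics/w1.npy');st=dict(position=a[:3],orientation=a[3:]);W=cam('wrist',st);T=cam('top');S=cam('scene')
f=lambda x,y,ox,oy:(ox+(x+.5)/6-.5,oy+(y+.5)/6-.5)
e=f(112,308,366,95);print('eye W plane',plane(W,e,.03),'tri WS',tri([ray(W,e),ray(S,(297.4,227.3))]))
b=[plane(W,f(*q,366,95),.03) for q in[(179,255),(359,107)]];print('bar',b,np.degrees(np.arctan2(*(b[1]-b[0])[1::-1])))
p=f(115,117,110,40);print('post',plane(W,p,.09),'tri',tri([ray(W,p),ray(S,(205.6,179.7)),ray(T,(200.4,210.9))]),tri([ray(W,p),ray(T,(200.4,210.9))]))
c=[plane(W,f(*q,110,40),.09) for q in[(48,95),(130,45),(181,138),(100,188)]]
for i in range(4): d=c[(i+1)%4]-c[i];print('edge',np.linalg.norm(d),np.degrees(np.arctan2(d[1],d[0])))
P=np.array([plane(W,f(*q,110,40),.03) for q in[(185,240),(172,320),(190,410),(230,480),(300,522),(375,535)]]+[plane(W,q,.03) for q in[(198,105),(197,98)]])[:,:2]
A=np.c_[2*P,np.ones(len(P))];s=np.linalg.lstsq(A,(P**2).sum(1),rcond=None)[0]
print('circle',s[:2],np.sqrt(s[2]+s[:2]@s[:2]));print(P)
E
```

```text
eye W plane [ 0.4744 -0.2825  0.03  ] tri WS [ 0.474  -0.282   0.0302]
bar [array([ 0.4886, -0.2902,  0.03  ]), array([ 0.5272, -0.3102,  0.03  ])] -27.34031153077409
post [ 0.4595 -0.0023  0.09  ] tri [ 0.4594 -0.0039  0.0925] [ 0.4592 -0.0043  0.0944]
edge 0.01481924832248992 -43.03328934505559
edge 0.014638012905199978 -133.00589101759618
edge 0.014841448765824813 137.78602145331723
edge 0.014850238137896807 46.913917160494414
circle [ 0.4353 -0.027 ] 0.03438339905652962
[[ 0.4434  0.0075]
 [ 0.4287  0.0062]
 [ 0.4139 -0.0013]
 [ 0.4039 -0.012 ]
 [ 0.401  -0.027 ]
 [ 0.4037 -0.0414]
 [ 0.4395 -0.0618]
 [ 0.4463 -0.0585]]
```

Call:
{"op": "send_rows", "data": {
  "motion": [
    [25, -23, 0, 0, 0, -0.1, 0],
    [50, -46, 0, 0, 0, -0.2, 0],
    [75, -68, 0, 0, 0, -0.3, 0],
    [100, -91, 0, 0, 0, -0.4, 0],
    [125, -114, 0, 0, 0, -0.464, 0],
    [125, -114, 0, 0, 0, -0.464, 0],
    [125, -114, 40, 0, 0, -0.464, 0.3],
    [125, -114, 60, 0, 0, -0.464, 0.3],
    [125, -114, 60, 0, 0, -0.464, 0.3],
    [125, -114, 60, 0, 0, -0.464, 0.3]
  ]
}}

```text
time_s: 3.07
position: [0.4584, -0.0057, 0.1402]
orientation: [-0.001, 0.917, 0.4, -0.001]
force: [0.8, 0.7, 1.0]
width: 0.738
grasp_force: 0.0
```

```bash
python3 - <<'E'
from h import *
st=r.observe();im=grab_frame('wrist');o=st['orientation']
cv2.imwrite('pics/w2.png',im[:,:,::-1]);np.save('pics/w2.npy',np.r_[st['position'],o])
R=Rt(o);print(st['position'],st['time_s'],np.degrees(np.arctan2(R[1,1],R[0,1])))
c=cam('wrist',st);print(proj(c,[.4593,-.0035,.09]))
cv2.imwrite('pics/c3.png',cv2.resize(im[150:350,150:400,::-1],None,fx=3,fy=3,interpolation=cv2.INTER_CUBIC))
E
```

```text
[ 0.45835247 -0.00566972  0.14019831] 3.0667 -42.89123200439928
[256.43563583 214.13854589]
```

View pics/c3.png

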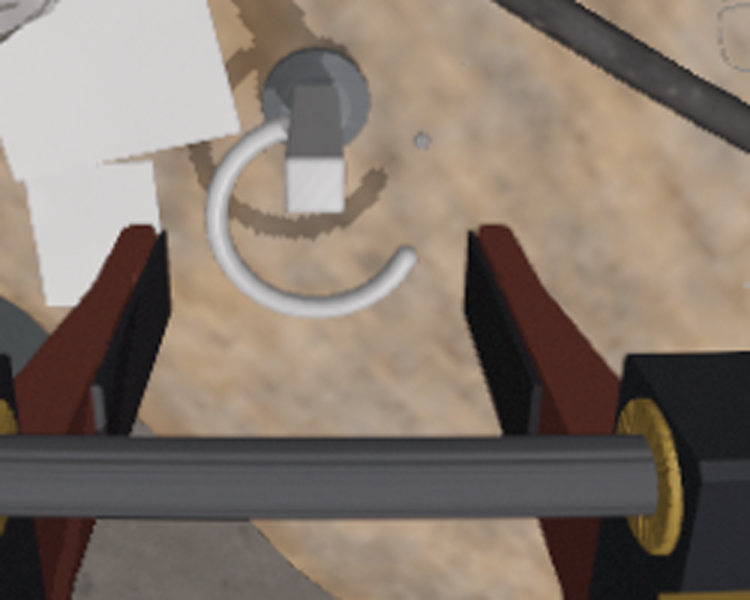

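The crop shows the hook's post squared with the jaws, its top at px (255,211.5), between the open fingers. Correct by about 4 mm, go down and grip.

Call:
{"op": "send_rows", "data": {
  "motion": [
    [4, -2, 20, 0, 0, 0, 0.3],
    [4, -2, 45, 0, 0, 0, 0.3],
    [4, -2, 70, 0, 0, 0, 0.3],
    [4, -2, 79, 0, 0, 0, 0.3],
    [4, -2, 79, 0, 0, 0, 0.3],
    [4, -2, 79, 0, 0, 0, 0.5],
    [4, -2, 79, 0, 0, 0, 0.6],
    [4, -2, 79, 0, 0, 0, 0.7],
    [4, -2, 79, 0, 0, 0, 0.8]
  ],
  "force": 25
}}

```text
time_s: 3.87
position: [0.4612, 0.0, 0.0629]
orientation: [0.0, 0.916, 0.401, 0.001]
force: [-0.8, 0.7, 0.4]
width: 0.438
grasp_force: 0.0
```

Call:
{"op": "send_rows", "data": {
  "motion": [
    [0, 0, 0, 0, 0, 0, 1],
    [0, 0, 0, 0, 0, 0, 1],
    [0, 0, 0, 0, 0, 0, 1],
    [0, 0, 0, 0, 0, 0, 1]
  ],
  "force": 50
}}

```text
time_s: 4.2
position: [0.4605, 0.0001, 0.0618]
orientation: [0.0, 0.916, 0.401, 0.0]
force: [0.3, -0.8, 2.5]
width: 0.18
grasp_force: 50.0
```

```bash
python3 - <<'E'
from h import *
st=r.observe();R=Rt(st['orientation']);print(st['position'],st['time_s'],st['force'],st['width'],st['grasp_force'],np.degrees(np.arctan2(R[1,1],R[0,1])),R[:,2])
E
```

```text
[4.60460987e-01 1.15526245e-04 6.17949972e-02] 4.2 [ 0.26237148 -0.752144    2.47580389] 0.17964310106464024 49.98915910720825 -42.735795467919495 [ 4.05536574e-04 -3.46918199e-05 -9.99999917e-01]
```

Call:
{"op": "send_rows", "data": {
  "motion": [
    [0, 0, -10, 0, 0, 0, 1],
    [-20, 10, -20, 0, 0, -0.03, 1],
    [-45, 24, -20, 0, 0, -0.07, 1],
    [-72, 38, -20, 0, 0, -0.11, 1],
    [-100, 53, -20, 0, 0, -0.15, 1],
    [-128, 68, -20, 0, 0, -0.19, 1],
    [-156, 83, -20, 0, 0, -0.23, 1],
    [-178, 95, -20, 0, 0, -0.26, 1],
    [-190, 101, -20, 0, 0, -0.269, 1],
    [-190, 101, -20, 0, 0, -0.269, 1]
  ]
}}

```text
time_s: 5.03
position: [0.4049, -0.2102, 0.0821]
orientation: [0.0, 0.855, 0.519, -0.0]
force: [0.7, 0.6, -4.9]
width: 0.179
grasp_force: 50.0
```

Call:
{"op": "send_rows", "data": {
  "motion": [
    [0, 0, 0, 0, 0, 0, 1],
    [0, 0, 0, 0, 0, 0, 1],
    [0, 0, 0, 0, 0, 0, 1]
  ]
}}

```text
time_s: 5.28
position: [0.4055, -0.207, 0.0817]
orientation: [-0.0, 0.854, 0.52, -0.0]
force: [-0.5, 0.4, -4.1]
width: 0.177
grasp_force: 50.0
```

```bash
python3 - <<'E'
from h import *
np.set_printoptions(precision=4,suppress=True)
st=r.observe();im=grab_frame('wrist');o=st['orientation'];tp=grab_frame('top');sc=grab_frame('scene')
np.save('pics/w3.npy',np.r_[st['position'],o]);[cv2.imwrite(f'pics/{n}3.png',i[:,:,::-1]) for n,i in(('w',im),('t',tp),('s',sc))]
R=Rt(o);p=st['position'];print(p,st['time_s'],st['force'],np.degrees(np.arctan2(R[1,1],R[0,1])))
hx=-R[:,0];hy=R[:,1];X=lambda x,y,z:p+hx*x+hy*y+R[:,2]*(.061-z)
W=cam('wrist',st);S=cam('scene')
for n,q in dict(tip=(.05,.032,.03),c35=(.035,-.035,.03),crook=(.07,0,.03)).items(): print(n,X(*q),proj(W,X(*q)),proj(S,X(*q)),proj(cam('top'),X(*q)))
print('eye',proj(W,[.4742,-.2822,.03]))
u,v=proj(W,X(.04,0,.03)).astype(int);print(u,v)
u,v,k=220,200,3
a=cv2.resize(im[190:390,150:410,::-1],None,fx=3,fy=3,interpolation=cv2.INTER_CUBIC)
cv2.imwrite('pics/c4.png',a)
E
```

```text
[ 0.4055 -0.207   0.0817] 5.2833 [-0.513   0.4389 -4.062 ] -27.281895621523653
tip [ 0.411  -0.2661  0.0507] [297.4915 284.963 ] [278.2439 230.0731] [306.8736 227.909 ]
c35 [ 0.3583 -0.2221  0.0507] [211.9884 268.6045] [250.0752 234.8589] [289.954 249.195]
crook [ 0.3734 -0.2692  0.0507] [257.0753 305.73  ] [270.5219 237.9565] [308.496  242.8293]
eye [368.8537 254.8386]
257 274
```

View pics/c4.png

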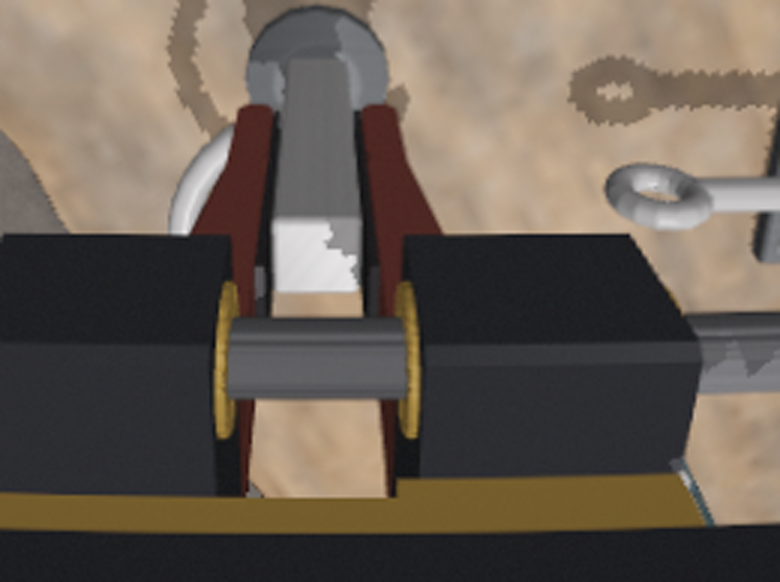

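The crop shows the grip is sound, the post centred within about 0.6 mm, and the eye at px (369.0,255.1) where (368.9,254.8) was predicted. Lower and advance with the eye entering the C's gap.

Call:
{"op": "send_rows", "data": {
  "motion": [
    [0, 0, 10, 0, 0, 0, 1],
    [0, 0, 19, 0, 0, 0, 1],
    [0, 12, 19.5, 0, 0, 0, 1],
    [0, 24, 19.5, 0, 0, 0, 1],
    [0, 36, 19.5, 0, 0, 0, 1],
    [0, 48, 19.5, 0, 0, 0, 1],
    [0, 57, 19.5, 0, 0, 0, 1],
    [0, 60.5, 19.5, 0, 0, 0, 1],
    [0, 60.5, 19.5, 0, 0, 0, 1],
    [0, 60.5, 19.5, 0, 0, 0, 1]
  ]
}}

```text
time_s: 6.27
position: [0.4585, -0.2353, 0.0615]
orientation: [-0.001, 0.854, 0.52, -0.0]
force: [-0.9, 0.6, -3.7]
width: 0.181
grasp_force: 49.9
```

```bash
cat > chk.py <<'E'
from h import *
import sys
np.set_printoptions(precision=4,suppress=True)
st=r.observe();R=Rt(st['orientation']);p=st['position']
print(p,st['time_s'],'F',st['force'],'ty',np.degrees(np.arctan2(R[1,1],R[0,1])),st['width'])
d=.0006;hx=-R[:,0];hy=R[:,1];post=p+d*hx;eye=np.array([.4742,-.2822,.03]);a=np.radians(-27.3);b=np.array([np.cos(a),np.sin(a),0]);n=np.array([-b[1],b[0],0])
X=lambda x,y,z:post+hx*x+hy*y+R[:,2]*(.0618-z)
for q in((0.035,0,.03),(.05,.032,.03),(.07,0,.03)): v=X(*q)-eye;print('rel eye (b,n,z)',v@b,v@n,v[2])
if len(sys.argv)>1:
    W=cam('wrist',st);S=cam('scene')
    print('tip,crook,eye scene',[proj(S,x).round(1) for x in(X(.05,.032,.03),X(.07,0,.03),eye)],'eye wrist',proj(W,eye))
    k=sys.argv[1];w=grab_frame('wrist');s=grab_frame('scene')
    u,v=proj(S,eye).astype(int);s=s[v-35:v+40,u-50:u+50]
    cv2.imwrite(f'pics/{k}.png',np.hstack([cv2.resize(s,(600,450),interpolation=cv2.INTER_CUBIC),cv2.resize(w[150:350,300:388],(198,450))])[:,:,::-1])
E
python3 chk.py c5
```

```text
[ 0.4585 -0.2353  0.0615] 6.2667 F [-0.9288  0.5688 -3.7082] ty -27.32827392831084 0.18096858527608636
rel eye (b,n,z) -0.03547489449499796 -0.0011361333207509014 -0.00032014377363127206
rel eye (b,n,z) -0.003482348493075429 -0.01615192259400354 -0.00037557676147187413
rel eye (b,n,z) -0.03549216886840091 -0.03613612901915672 -0.0003217892512140247
tip,crook,eye scene [array([300. , 230.9]), array([293. , 238.5]), array([297.7, 227.3])] eye wrist [302.898  267.6594]
```

View pics/c5.png

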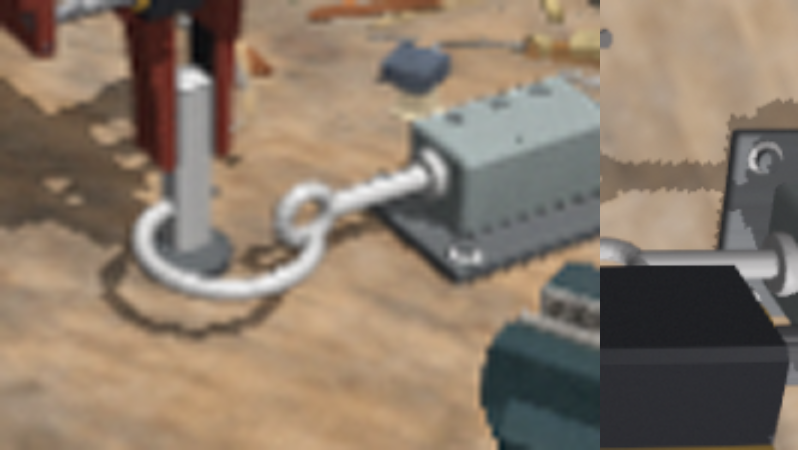

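The crop shows the tip just short of the eye on its near side, matching the prediction within about half a pixel. Start turning it in round the bend's centre.

Call:
{"op": "send_rows", "data": {
  "motion": [
    [-0.1, -2.1, 0, 0, 0, -0.06, 1],
    [-0.3, -4.3, 0, 0, 0, -0.12, 1],
    [-0.6, -6.4, 0, 0, 0, -0.18, 1],
    [-1.0, -8.5, 0, 0, 0, -0.24, 1],
    [-1.6, -10.5, 0, 0, 0, -0.3, 1],
    [-1.6, -10.5, 0, 0, 0, -0.3, 1]
  ]
}}

```text
time_s: 6.87
position: [0.4481, -0.2319, 0.062]
orientation: [-0.001, 0.766, 0.643, -0.0]
force: [1.2, -0.4, -4.1]
width: 0.177
grasp_force: 49.9
```

```bash
python3 chk.py
```

```text
[ 0.4481 -0.2319  0.062 ] 6.8667 F [ 1.2482 -0.42   -4.0986] ty -10.025782060076576 0.17681656983962935
rel eye (b,n,z) -0.03571558130058901 -0.0012129776008955033 0.0002241555606531248
rel eye (b,n,z) -0.0007048085237814678 -0.006034156409675161 0.0001791615107939737
rel eye (b,n,z) -0.02532251579573217 -0.03463428805496871 0.0002101218793350082
```

Call:
{"op": "send_rows", "data": {
  "motion": [
    [-0.3, -1.6, 0, 0, 0, -0.06, 1],
    [-0.5, -3.7, 0, 0, 0, -0.12, 1],
    [-0.8, -5.8, 0, 0, 0, -0.18, 1],
    [-1.2, -7.9, 0, 0, 0, -0.24, 1],
    [-1.8, -9.9, 0, 0, 0, -0.3, 1],
    [-2.5, -11.9, 0, 0, 0, -0.36, 1],
    [-2.5, -11.9, 0, 0, 0, -0.36, 1]
  ]
}}

```text
time_s: 7.45
position: [0.4364, -0.2325, 0.0621]
orientation: [-0.0, 0.639, 0.769, -0.0]
force: [0.5, 0.1, -3.9]
width: 0.178
grasp_force: 49.9
```

```bash
python3 chk.py
```

```text
[ 0.4364 -0.2325  0.0621] 7.45 F [ 0.4984  0.1179 -3.9489] ty 10.492316091248082 0.1784053352452523
rel eye (b,n,z) -0.03461991372970881 -0.001303546165412502 0.00029510179190465197
rel eye (b,n,z) -0.00014031722890360914 0.006452525116839666 0.00026711239604525205
rel eye (b,n,z) -0.013171887978301279 -0.028961851500741532 0.00027673484688216926
```

Call:
{"op": "send_rows", "data": {
  "motion": [
    [-0.1, -2.8, 0, 0, 0, -0.08, 1],
    [-0.5, -5.7, 0, 0, 0, -0.16, 1],
    [-1.0, -8.5, 0, 0, 0, -0.24, 1],
    [-1.8, -11.2, 0, 0, 0, -0.32, 1],
    [-2.8, -13.9, 0, 0, 0, -0.4, 1],
    [-4.0, -16.4, 0, 0, 0, -0.48, 1],
    [-4.0, -16.4, 0, 0, 0, -0.48, 1]
  ]
}}

```text
time_s: 8.03
position: [0.4213, -0.2397, 0.0622]
orientation: [-0.0, 0.439, 0.899, -0.0]
force: [-0.4, -0.0, -3.5]
width: 0.178
grasp_force: 49.9
```

```bash
python3 chk.py
```

```text
[ 0.4213 -0.2397  0.0622] 8.0333 F [-0.4266 -0.0126 -3.5331] ty 37.95874181915401 0.17816692836918052
rel eye (b,n,z) -0.03424401792875626 -0.0013756844866962663 0.00033776821344804614
rel eye (b,n,z) -0.007228236519270286 0.021409122021748012 0.00032563529821526965
rel eye (b,n,z) -0.002456775020123587 -0.016023926923544613 0.00032428567300825384
```

Call:
{"op": "send_rows", "data": {
  "motion": [
    [0, -2.6, 0, 0, 0, -0.08, 1],
    [-0.3, -5.2, 0, 0, 0, -0.16, 1],
    [-0.7, -7.8, 0, 0, 0, -0.24, 1],
    [-1.4, -10.3, 0, 0, 0, -0.32, 1],
    [-2.3, -12.8, 0, 0, 0, -0.4, 1],
    [-2.8, -13.8, 0, 0, 0, -0.432, 1],
    [-2.8, -13.8, 0, 0, 0, -0.432, 1],
    [-2.8, -13.8, 0, 0, 0, -0.432, 1]
  ]
}}

```text
time_s: 8.7
position: [0.4126, -0.2503, 0.0622]
orientation: [0.0, 0.238, 0.971, 0.0]
force: [0.2, 0.3, -4.2]
width: 0.178
grasp_force: 49.9
```

```bash
python3 chk.py c6
```

```text
[ 0.4126 -0.2503  0.0622] 8.7 F [ 0.1722  0.2782 -4.2234] ty 62.48592600364634 0.1780232488380271
rel eye (b,n,z) -0.03380080931973687 -2.795157216635443e-05 0.00038963645776324274
rel eye (b,n,z) -0.01868135282496033 0.03191578069958728 0.0003915993859265471
rel eye (b,n,z) 0.0011989463769677144 -0.00015872166243929365 0.0003902318444493208
tip,crook,eye scene [array([284.5, 223.2]), array([298.1, 227. ]), array([297.7, 227.3])] eye wrist [254.5248 304.8955]
```

View pics/c6.png

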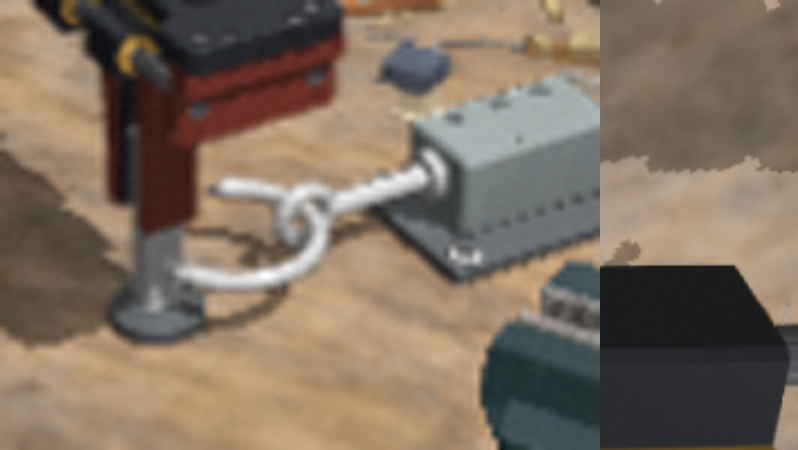

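The crop shows the bar passing through the eye with the crook in the ring and the post in line with the drawbar. Set the foot down, grip at 60 N and pull the certain-free part.

Call:
{"op": "send_rows", "data": {
  "motion": [
    [1.5, 0, 0.4, 0, 0, 0, 1],
    [3, 0, 0.5, 0, 0, 0, 1],
    [5, 0, 0.5, 0, 0, 0, 1],
    [7, 0, 0.5, 0, 0, 0, 1],
    [9, 0, 0.5, 0, 0, 0, 1],
    [11, 0, 0.5, 0, 0, 0, 1],
    [13, 0, 0.5, 0, 0, 0, 1],
    [14.5, 0, 0.5, 0, 0, 0, 1],
    [16, 0, 0.5, 0, 0, 0, 1],
    [16, 0, 0.5, 0, 0, 0, 1]
  ],
  "force": 60
}}

```text
time_s: 9.63
position: [0.3979, -0.2428, 0.0617]
orientation: [-0.0, 0.236, 0.972, 0.0]
force: [1.7, -1.5, -4.1]
width: 0.18
grasp_force: 59.9
```

```bash
cat >> chk.py <<'E'
print('pull',st['force']@b,'lat',st['force']@n,'torque',st['wrist_torque'],'tz',R[:,2])
E
python3 chk.py
```

```text
[ 0.3979 -0.2428  0.0617] 9.6333 F [ 1.6716 -1.5074 -4.1058] ty 62.73938915389075 0.17997766547807226
rel eye (b,n,z) -0.05027075274599646 4.304187503138911e-05 -0.00014023148077359215
rel eye (b,n,z) -0.03529275660908079 0.03205334642802552 -0.00014607503294336577
rel eye (b,n,z) -0.015270763972174754 6.710348007956475e-05 -0.00015461450955782385
pull 2.176764248332992 lat -0.5728393093208274 torque [-0.1939 -0.5903  0.0258] tz [-0.0004  0.0002 -1.    ]
```

Call:
{"op": "send_rows", "data": {
  "motion": [
    [0.7, 0, 0, 0, 0, 0, 1],
    [1.4, 0, 0, 0, 0, 0, 1],
    [2.0, 0, 0, 0, 0, 0, 1],
    [2.0, 0, 0, 0, 0, 0, 1]
  ]
}}

```text
time_s: 9.97
position: [0.3964, -0.242, 0.0616]
orientation: [-0.0, 0.236, 0.972, 0.0]
force: [2.7, -1.8, -4.2]
width: 0.181
grasp_force: 59.9
```

Call:
{"op": "send_rows", "data": {
  "motion": [
    [0.4, 0, 0, 0, 0, 0, 1],
    [0.8, 0, 0, 0, 0, 0, 1],
    [0.8, 0, 0, 0, 0, 0, 1]
  ]
}}

```text
time_s: 10.22
position: [0.3957, -0.2417, 0.0617]
orientation: [-0.0, 0.236, 0.972, 0.0]
force: [2.4, -0.9, -4.3]
width: 0.176
grasp_force: 59.9
```

Call:
{"op": "send_rows", "data": {
  "motion": [
    [0.4, 0, 0, 0, 0, 0, 1],
    [0.8, 0, 0, 0, 0, 0, 1],
    [1.2, 0, 0, 0, 0, 0, 1],
    [1.2, 0, 0, 0, 0, 0, 1]
  ]
}}

```text
time_s: 10.55
position: [0.3946, -0.2411, 0.0617]
orientation: [-0.0, 0.236, 0.972, 0.0]
force: [2.2, -0.9, -4.2]
width: 0.181
grasp_force: 59.9
```

Call:
{"op": "send_rows", "data": {
  "motion": [
    [0.4, 0, 0, 0, 0, 0, 1],
    [0.8, 0, 0, 0, 0, 0, 1],
    [1.2, 0, 0, 0, 0, 0, 1],
    [1.2, 0, 0, 0, 0, 0, 1]
  ]
}}

```text
time_s: 10.88
position: [0.3935, -0.2406, 0.0617]
orientation: [-0.0, 0.236, 0.972, 0.0]
force: [2.0, -1.2, -5.5]
width: 0.179
grasp_force: 59.9
```

Call:
{"op": "send_rows", "data": {
  "motion": [
    [0.4, 0, 0, 0, 0, 0, 1],
    [0.8, 0, 0, 0, 0, 0, 1],
    [1.2, 0, 0, 0, 0, 0, 1],
    [1.2, 0, 0, 0, 0, 0, 1]
  ]
}}

```text
time_s: 11.22
position: [0.3925, -0.24, 0.0616]
orientation: [-0.0, 0.236, 0.972, 0.0]
force: [2.2, -1.3, -4.8]
width: 0.178
grasp_force: 59.9
```

Call:
{"op": "send_rows", "data": {
  "motion": [
    [0.5, 0, 0, 0, 0, 0, 1],
    [1.0, 0, 0, 0, 0, 0, 1],
    [1.4, 0, 0, 0, 0, 0, 1],
    [1.4, 0, 0, 0, 0, 0, 1]
  ]
}}

```text
time_s: 11.55
position: [0.3912, -0.2394, 0.0616]
orientation: [-0.0, 0.236, 0.972, 0.0]
force: [2.7, -1.5, -4.2]
width: 0.182
grasp_force: 59.9
```

Call:
{"op": "send_rows", "data": {
  "motion": [
    [0.5, 0, 0, 0, 0, 0, 1],
    [1.0, 0, 0, 0, 0, 0, 1],
    [1.4, 0, 0, 0, 0, 0, 1],
    [1.4, 0, 0, 0, 0, 0, 1]
  ]
}}

```text
time_s: 11.88
position: [0.39, -0.2387, 0.0617]
orientation: [-0.0, 0.236, 0.972, 0.0]
force: [3.1, -2.2, -4.0]
width: 0.181
grasp_force: 59.9
```

Call:
{"op": "send_rows", "data": {
  "motion": [
    [0.4, 0, 0, 0, 0, 0, 1],
    [0.8, 0, 0, 0, 0, 0, 1],
    [1.2, 0, 0, 0, 0, 0, 1],
    [1.2, 0, 0, 0, 0, 0, 1]
  ]
}}

```text
time_s: 12.22
position: [0.3889, -0.2382, 0.0617]
orientation: [-0.0, 0.236, 0.972, 0.0]
force: [2.2, -1.3, -3.7]
width: 0.182
grasp_force: 59.9
```

Call:
{"op": "send_rows", "data": {
  "motion": [
    [0.4, 0, 0, 0, 0, 0, 1],
    [0.8, 0, 0, 0, 0, 0, 1],
    [1.2, 0, 0, 0, 0, 0, 1],
    [1.2, 0, 0, 0, 0, 0, 1]
  ]
}}

```text
time_s: 12.55
position: [0.3878, -0.2377, 0.0617]
orientation: [-0.0, 0.236, 0.972, 0.0]
force: [2.7, -2.2, -4.6]
width: 0.179
grasp_force: 59.9
```

Call:
{"op": "send_rows", "data": {
  "motion": [
    [0.4, 0, 0, 0, 0, 0, 1],
    [0.8, 0, 0, 0, 0, 0, 1],
    [1.2, 0, 0, 0, 0, 0, 1],
    [1.2, 0, 0, 0, 0, 0, 1]
  ]
}}

```text
time_s: 12.88
position: [0.3868, -0.2371, 0.0617]
orientation: [-0.0, 0.236, 0.972, 0.0]
force: [3.1, -1.4, -4.6]
width: 0.177
grasp_force: 59.9
```

Call:
{"op": "send_rows", "data": {
  "motion": [
    [0.4, 0, 0, 0, 0, 0, 1],
    [0.8, 0, 0, 0, 0, 0, 1],
    [1.2, 0, 0, 0, 0, 0, 1],
    [1.2, 0, 0, 0, 0, 0, 1]
  ]
}}

```text
time_s: 13.22
position: [0.3857, -0.2365, 0.0617]
orientation: [-0.0, 0.236, 0.972, 0.0]
force: [2.2, -1.8, -5.3]
width: 0.18
grasp_force: 59.9
```

Call:
{"op": "send_rows", "data": {
  "motion": [
    [0.4, 0, 0, 0, 0, 0, 1],
    [0.8, 0, 0, 0, 0, 0, 1],
    [1.2, 0, 0, 0, 0, 0, 1],
    [1.2, 0, 0, 0, 0, 0, 1]
  ]
}}

```text
time_s: 13.55
position: [0.3846, -0.236, 0.0617]
orientation: [-0.0, 0.236, 0.972, 0.0]
force: [2.7, -0.9, -4.7]
width: 0.179
grasp_force: 59.9
```

Call:
{"op": "send_rows", "data": {
  "motion": [
    [0.4, 0, 0, 0, 0, 0, 1],
    [0.8, 0, 0, 0, 0, 0, 1],
    [1.2, 0, 0, 0, 0, 0, 1],
    [1.2, 0, 0, 0, 0, 0, 1]
  ]
}}

```text
time_s: 13.88
position: [0.3836, -0.2354, 0.0617]
orientation: [-0.0, 0.236, 0.972, 0.0]
force: [2.2, -1.2, -4.5]
width: 0.179
grasp_force: 59.9
```

Call:
{"op": "send_rows", "data": {
  "motion": [
    [0.4, 0, 0, 0, 0, 0, 1],
    [0.8, 0, 0, 0, 0, 0, 1],
    [1.2, 0, 0, 0, 0, 0, 1],
    [1.2, 0, 0, 0, 0, 0, 1]
  ]
}}

```text
time_s: 14.22
position: [0.3825, -0.2349, 0.0617]
orientation: [-0.0, 0.236, 0.972, 0.0]
force: [3.1, -0.9, -4.6]
width: 0.179
grasp_force: 59.9
```

Call:
{"op": "send_rows", "data": {
  "motion": [
    [0.4, 0, 0, 0, 0, 0, 1],
    [0.8, 0, 0, 0, 0, 0, 1],
    [1.2, 0, 0, 0, 0, 0, 1],
    [1.2, 0, 0, 0, 0, 0, 1]
  ]
}}

```text
time_s: 14.55
position: [0.3814, -0.2343, 0.0617]
orientation: [-0.0, 0.236, 0.972, 0.0]
force: [2.8, -1.8, -5.2]
width: 0.179
grasp_force: 59.9
```

Call:
{"op": "send_rows", "data": {
  "motion": [
    [0.4, 0, 0, 0, 0, 0, 1],
    [0.8, 0, 0, 0, 0, 0, 1],
    [1.2, 0, 0, 0, 0, 0, 1],
    [1.2, 0, 0, 0, 0, 0, 1]
  ]
}}

```text
time_s: 14.88
position: [0.3804, -0.2338, 0.0616]
orientation: [-0.0, 0.236, 0.972, 0.0]
force: [1.8, -2.0, -4.2]
width: 0.178
grasp_force: 59.9
```

Call:
{"op": "send_rows", "data": {
  "motion": [
    [0.4, 0, 0, 0, 0, 0, 1],
    [0.8, 0, 0, 0, 0, 0, 1],
    [1.2, 0, 0, 0, 0, 0, 1],
    [1.2, 0, 0, 0, 0, 0, 1]
  ]
}}

```text
time_s: 15.22
position: [0.3794, -0.2333, 0.0617]
orientation: [-0.0, 0.236, 0.972, 0.0]
force: [2.0, -0.6, -4.7]
width: 0.177
grasp_force: 59.9
```

Call:
{"op": "send_rows", "data": {
  "motion": [
    [0.4, 0, 0, 0, 0, 0, 1],
    [0.8, 0, 0, 0, 0, 0, 1],
    [1.2, 0, 0, 0, 0, 0, 1],
    [1.2, 0, 0, 0, 0, 0, 1]
  ]
}}

```text
time_s: 15.55
position: [0.3792, -0.2333, 0.0619]
orientation: [0.001, 0.236, 0.972, -0.0]
force: [5.3, -2.2, -5.8]
width: 0.178
grasp_force: 59.9
```

Call:
{"op": "send_rows", "data": {
  "motion": [
    [0.3, 0, 0, 0, 0, 0, 1],
    [0.6, 0, 0, 0, 0, 0, 1],
    [0.6, 0, 0, 0, 0, 0, 1]
  ]
}}

```text
time_s: 15.8
position: [0.3791, -0.2333, 0.062]
orientation: [0.001, 0.236, 0.972, -0.0]
force: [6.0, -3.6, -6.2]
width: 0.176
grasp_force: 59.9
```

```bash
python3 chk.py
```

```text
[ 0.3791 -0.2333  0.062 ] 15.8 F [ 6.0342 -3.6227 -6.1685] ty 62.734309002757165 0.17633165499017933
rel eye (b,n,z) -0.07123687940717208 -0.00012467343429942607 0.00030796174629252326
rel eye (b,n,z) -0.056256113119195386 0.03188431256690453 0.0003461271724040649
rel eye (b,n,z) -0.036237047294530464 -0.00010369070645733678 0.0004143187490273578
pull 7.023661674306408 lat -0.45163307083201726 torque [-0.406  -1.1959  0.076 ] tz [ 0.0026 -0.0016 -1.    ]
```

Call:
{"op": "send_rows", "data": {
  "motion": [
    [0.4, 0, 0, 0, 0, 0, 1],
    [0.8, 0, 0, 0, 0, 0, 1],
    [1.2, 0, 0, 0, 0, 0, 1],
    [1.2, 0, 0, 0, 0, 0, 1],
    [1.2, 0, 0, 0, 0, 0, 1]
  ]
}}

```text
time_s: 16.22
position: [0.3789, -0.2333, 0.0622]
orientation: [0.002, 0.236, 0.972, -0.001]
force: [7.8, -3.6, -6.4]
width: 0.177
grasp_force: 59.9
```

```bash
python3 chk.py
```

```text
[ 0.3789 -0.2333  0.0622] 16.2167 F [ 7.8289 -3.5802 -6.3664] ty 62.7403069866986 0.17698619457979642
rel eye (b,n,z) -0.071333650122672 -0.0001893429883826047 0.0005763916243758938
rel eye (b,n,z) -0.056356355518192965 0.03182122941443742 0.0006388478047049465
rel eye (b,n,z) -0.036334102161916924 -0.0001646493714547484 0.0007525528235285614
pull 8.598934069593414 lat 0.40926219752139803 torque [-0.6473 -1.5565  0.0727] tz [ 0.0043 -0.0027 -1.    ]
```

Call:
{"op": "send_rows", "data": {
  "motion": [
    [0.3, 0, 0, 0, 0, 0, 1],
    [0.6, 0, 0, 0, 0, 0, 1],
    [0.6, 0, 0, 0, 0, 0, 1],
    [0.6, 0, 0, 0, 0, 0, 1],
    [0.6, 0, 0, 0, 0, 0, 1],
    [0.6, 0, 0, 0, 0, 0, 1],
    [0.6, 0, 0, 0, 0, 0, 1],
    [0.6, 0, 0, 0, 0, 0, 1],
    [0.6, 0, 0, 0, 0, 0, 1],
    [0.6, 0, 0, 0, 0, 0, 1]
  ]
}}

```text
time_s: 17.05
position: [0.3789, -0.2333, 0.0623]
orientation: [0.003, 0.236, 0.972, -0.001]
force: [8.5, -3.4, -7.3]
width: 0.18
grasp_force: 59.9
```

Call:
{"op": "send_rows", "data": {
  "motion": [
    [0, 0, 0, 0, 0, 0, 1],
    [0, 0, 0, 0, 0, 0, 1],
    [0, 0, 0, 0, 0, 0, 1],
    [0, 0, 0, 0, 0, 0, 1],
    [0, 0, 0, 0, 0, 0, 1],
    [0, 0, 0, 0, 0, 0, 1],
    [0, 0, 0, 0, 0, 0, 1],
    [0, 0, 0, 0, 0, 0, 1],
    [0, 0, 0, 0, 0, 0, 1],
    [0, 0, 0, 0, 0, 0, 1]
  ]
}}

```text
time_s: 17.88
position: [0.3789, -0.2333, 0.0623]
orientation: [0.003, 0.236, 0.972, -0.001]
force: [8.8, -3.7, -7.3]
width: 0.179
grasp_force: 59.9
```

```bash
python3 chk.py c7
```

```text
[ 0.3789 -0.2333  0.0623] 17.8833 F [ 8.8106 -3.7458 -7.2764] ty 62.736204173470526 0.1790962258145912
rel eye (b,n,z) -0.07136450977877314 -0.00024152824404944683 0.0007180707997312338
rel eye (b,n,z) -0.056385008582803264 0.03176798488478532 0.0007929919242172859
rel eye (b,n,z) -0.03636515980563919 -0.00021930670344019068 0.0009302208909925461
tip,crook,eye scene [array([271.4, 227.2]), array([285., 231.]), array([297.7, 227.3])] eye wrist [254.6138 339.3683]
pull 9.54727778353162 lat 0.7124009097023238 torque [-0.6874 -1.7322  0.01  ] tz [ 0.0052 -0.0032 -1.    ]
```

View pics/c7.png

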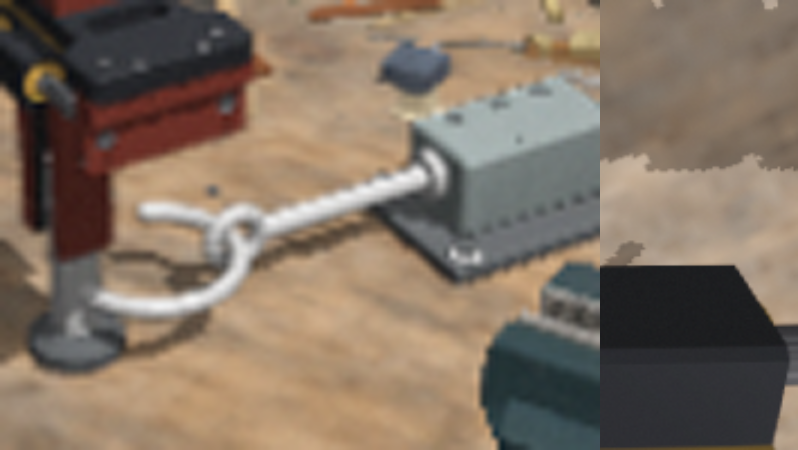

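The crop shows the bar still through the eye, the drawbar well out and the hook upright. The pull held about 9.5 N for over 1.5 s, so I'll unload, release and retreat upwards.

Call:
{"op": "send_rows", "data": {
  "motion": [
    [-1, 0, 0, 0, 0, 0, 1],
    [-2, 0, 0, 0, 0, 0, 1],
    [-3, 0, 0, 0, 0, 0, 1],
    [-3.5, 0, 0.1, 0, 0, 0, 1],
    [-3.5, 0, 0.1, 0, 0, 0, 1],
    [-3.5, 0, 0.1, 0, 0, 0, 1]
  ]
}}

```text
time_s: 18.48
position: [0.3793, -0.2332, 0.0616]
orientation: [-0.0, 0.236, 0.972, -0.0]
force: [4.0, -2.4, -5.5]
width: 0.179
grasp_force: 59.9
```

```bash
python3 chk.py
```

```text
[ 0.3793 -0.2332  0.0616] 18.4833 F [ 3.9538 -2.3714 -5.451 ] ty 62.739247316032525 0.17882938388590244
rel eye (b,n,z) -0.07117232004444334 9.48865217438772e-06 -0.00024025522383836623
rel eye (b,n,z) -0.056194243398996896 0.03201975606595423 -0.00024057371237218989
rel eye (b,n,z) -0.03617232825748091 3.346346951388663e-05 -0.00024060263948999516
pull 4.601101374506381 lat -0.2938505029127475 torque [-0.2751 -0.7535  0.0007] tz [-0. -0. -1.]
```

Call:
{"op": "send_rows", "data": {
  "motion": [
    [-0.8, 0, 0, 0, 0, 0, 1],
    [-1.6, 0, 0, 0, 0, 0, 1],
    [-2, 0, 0, 0, 0, 0, 1],
    [-2, 0, 0, 0, 0, 0, 1],
    [-2, 0, 0, 0, 0, 0, 1]
  ]
}}

```text
time_s: 18.9
position: [0.3805, -0.2338, 0.0614]
orientation: [-0.001, 0.236, 0.972, 0.0]
force: [0.3, 0.3, -4.0]
width: 0.178
grasp_force: 59.9
```

```bash
python3 chk.py
```

```text
[ 0.3805 -0.2338  0.0614] 18.9 F [ 0.2617  0.2739 -3.9816] ty 62.741356276379385 0.17776608022021098
rel eye (b,n,z) -0.06993578548346883 6.783765226097144e-05 -0.00048409729350860214
rel eye (b,n,z) -0.05495890349391471 0.03207865870457802 -0.0005025750506000223
rel eye (b,n,z) -0.034935832874757634 9.310672522179094e-05 -0.0005358550168209492
pull 0.10695913281291719 lat 0.3633847664599518 torque [ 0.039  -0.0819 -0.0139] tz [-0.0013  0.0008 -1.    ]
```

Call:
{"op": "send_rows", "data": {
  "motion": [
    [0, 0, 0.3, 0, 0, 0, 1],
    [0, 0, 0.6, 0, 0, 0, 1],
    [0, 0, 0.6, 0, 0, 0, 1],
    [0, 0, 0.6, 0, 0, 0, 1]
  ]
}}

```text
time_s: 19.23
position: [0.3809, -0.234, 0.061]
orientation: [-0.0, 0.236, 0.972, 0.0]
force: [-0.8, 0.5, -2.2]
width: 0.179
grasp_force: 60.0
```

Call:
{"op": "send_rows", "data": {
  "motion": [
    [0, 0, 0, 0, 0, 0, 0.75],
    [0, 0, 0, 0, 0, 0, 0.7],
    [0, 0, 0, 0, 0, 0, 0.6],
    [0, 0, 0, 0, 0, 0, 0.55],
    [0, 0, 0, 0, 0, 0, 0.55],
    [0, 0, 0, 0, 0, 0, 0.55]
  ]
}}

```text
time_s: 19.73
position: [0.3812, -0.2343, 0.061]
orientation: [0.0, 0.236, 0.972, -0.0]
force: [-0.3, 1.8, -0.8]
width: 0.449
grasp_force: 0.0
```

Call:
{"op": "send_rows", "data": {
  "motion": [
    [0, 0, -10, 0, 0, 0, 0.55],
    [0, 0, -25, 0, 0, 0, 0.55],
    [0, 0, -45, 0, 0, 0, 0.55],
    [0, 0, -70, 0, 0, 0, 0.55],
    [0, 0, -95, 0, 0, 0, 0.55],
    [0, 0, -115, 0, 0, 0, 0.55],
    [0, 0, -120, 0, 0, 0, 0.55],
    [0, 0, -120, 0, 0, 0, 0.55],
    [0, 0, -120, 0, 0, 0, 0.55]
  ]
}}

```text
time_s: 20.48
position: [0.3809, -0.234, 0.1808]
orientation: [0.0, 0.236, 0.972, -0.0]
force: [-1.2, 0.7, 0.6]
width: 0.449
grasp_force: 0.0
```

```bash
python3 chk.py c8 | head -1
```

```text
[ 0.3809 -0.234   0.1808] 20.4833 F [-1.2271  0.713   0.6002] ty 62.738163764053624 0.4488968097629242
```

View pics/c8.png

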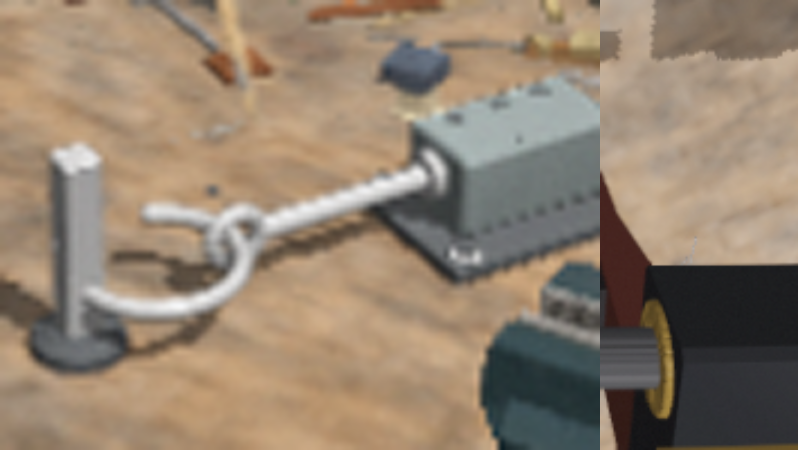

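The crop shows the hook standing upright and free, with the bar through the eye at crop (235,237) and the drawbar out. Handing in.

```bash
python3 -c "
from station import r
print(r.sign_off())"
```

```text
the job is handed in; nothing more can be done
None
```

The job is handed in: the drawbar was pulled to its stop, held for over 1.5 s at a measured 8.6–9.5 N, and the hook was left standing upright through the eye (last picture before hand-in); no verdict was returned.

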